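# Nest the graded parts trays in the carrier and lock the keeper bar

## Robot

A 7-joint arm with a two-finger parallel gripper is mounted at the origin on a cart in front of the work surface, level with it; the furniture and walls round the work are solid. World frame = base frame: x ahead of the robot, y to its left, z up, the work surface at z = 0. Lengths are in m, angles in degrees, forces in N, time in s.
With the tool pointing down it reaches from about 0.425 to 0.875 m from the base axis. Payload 4.7 kg.
Tool frame: the origin (TCP) lies at the centre of the arm's flange, where the gripper is bolted on; the fingertips stand 182 mm ahead of it and the grasp point (between the pads) lies 164 mm ahead of it (env.grip_depth is the distance from the TCP to the grasp point, in m); z points along the fingers, y is the line along which they close (so a half turn about z gives the same grasp; the last joint's range is limited). The gripper opens to 87 mm and grips with 3 to 60 N. Pads are 19 mm wide; open, the fingers measure 117 mm over their backs; the gripper's body (75 mm by 190 mm) begins 51 mm behind the grasp point.
Start: joints at [-63.134, 18.392, -4.016, 83.108, 1.295, 78.541, -3.26], TCP at [0.286, 0.584, 0.405] pointing down, gripper open.
Joint ranges: [-163.93, 163.93], [-17.29, 119.83], [-79.2, 71.16], [3.27, 140.29], [-89.18, 269.18], [5.43, 117.66], [-154.24, 154.24]. Speed limits (degrees/s): [147.25, 147.25, 180, 180, 180, 180, 180].

## Interface

Orientations are given as [roll, pitch, yaw] about the fixed x, y, z axes, in that order (R = Rz(yaw) Ry(pitch) Rx(roll)).
In Python, from cell import env gives the robot as it stands. The module is installed in compiled form; this text tells all that it offers.
- The arm moves only by the tool send_rows, never from a script. Its arguments are lists of equal length, an entry for each row: "xyz": the shift along the tool's x, y, z in m, a list of three; "rotation": the turn, a rotation vector about the tool's x, y, z in rad, a list of three; "jaw": the opening, from 0 (shut) to 1 (fully open). A call has 1 to 20 rows; each row shifts and turns the commanded pose from where the row before left it, along the tool's axes as they then stand; what a row does not reach is not made up. A row lasts 1/10 s, in which the tool goes at most 50 mm and 8.59 degrees, less where a joint would pass 70% of its speed; a pose out of reach is approached as far as the arm can. A call is refused whole if a number of a shift passes 0.05 or a number of a turn 0.15, either way. A call with a gripper value outside its range is refused whole. The fingers move at their own pace and stop on an object; "newtons" is the grip in N (left out, the last holds). Time passes only in rows, so rows that do not move let the fingers close. It gives the time, the measured TCP pose, the force, the opening and the grip force at its end, in the units of the state.
- env.get_obs(): the state, without advancing time (a new reading comes with each control period).
- env.read_camera(name): name is "scene" or "top"; returns a dict with "image" (384x512x3 uint8, blue, green, red), "fx", "fy", "cx", "cy" (pixels), "R" (3x3) and "t" (3): a world point X has camera coordinates R X + t. Camera axes: x right, y down, z forward; pixel columns grow to the right and rows downward; lengths in m; the calibration is good to about 2 mm. A picture is of the moment at which its call begins. There is no depth.
- env.sign_off(): hands the job in; it is judged then, once.
The state is a dict: "time_s": time; "qpos": joint angles; "joint_velocities": joint speeds; "effort": joint torques, N m; "tool_pos": TCP position; "tool_rot": TCP orientation; "force": force on the tool from outside, world axes, zero at the start; "wrist_torque": the same for the moment, N m; "grip_width": finger opening in m; "grasp_force": force on a finger pad.
Only numpy, scipy, OpenCV 4.12 (cv2) and the standard library are available. Lean on these libraries where they do the work, as an engineer would, in place of code of your own. Each camera call takes 0.05 s, during which the arm holds its last target. There are 200 camera calls.

## Task

Pack away the three loose aluminium parts trays: set the largest fully down in the tray fixed on the carrier, then the middle one fully down inside it, then the smallest fully down inside that, each upright and let go before the next. Then swing the keeper bar over the nest until it clicks past its detent and is fully shut against its stop. Do not tip a tray over, and leave the other things on the bench where they are.

Things in the scene. Friction and masses are not known exactly. Their poses are not given: they have to be found in the camera images.
- carrier: Fixture fixed to the bench: a grey base plate 200 x 90 x 6 mm carrying an open steel tray, outside 134 x 80 mm, inside 126 x 72 mm, its rim 38 mm and its inner floor 10 mm above the bench. Origin: centre of the underside of the base plate; x along the length, z up. A pivot post stands at x = -85 mm and a catch post (stop plate at y = -8 to -13 mm, up to 124 mm high) at x = +86 mm.
- tray_large: Largest loose aluminium tray, open rectangular box: outside 116 x 64 mm, 50 mm high, walls 3 mm, floor 4 mm (inside 110 x 58 mm). Origin: centre of its underside; x along the length, y across, z up. It fits the carrier's tray with 4 mm play a side across and 5 mm at each end, and then stands 22 mm proud of that rim. All three trays can be picked up across their width near the rim.
- tray_middle: Middle loose aluminium tray, open rectangular box: outside 100 x 50 mm, 68 mm high, walls 3 mm, floor 4 mm (inside 94 x 44 mm). Origin: centre of its underside; x along the length, y across, z up. In the large tray it has 4 mm play a side across, 5 mm at each end, and stands 22 mm proud.
- tray_small: Smallest loose aluminium tray, open rectangular box, the tallest: outside 84 x 36 mm, 86 mm high, walls 3 mm, floor 4 mm. Origin: centre of its underside; x along the length, y across, z up. In the middle tray it has 4 mm play a side across, 5 mm at each end, and stands 22 mm proud.
- keeper (a joint): Hinge angle of the keeper bar (rad): 0 = fully shut, along the carrier's +x over the nest against the stop plate; it grows as the bar swings open counter-clockwise seen from above (towards the carrier's +y), up to 2.3. It stays where it is left; a sprung detent resists over about the last 0.14 rad and then holds it shut.
- keeper_pivot (a point): Point on the keeper's vertical hinge axis, at half the bar's thickness, 117 mm above the bench, at x = -85 mm of the carrier.
- keeper_knob (a point): Middle of the black upright knob near the bar's free end (14 mm across, 36 mm high, from 122 to 158 mm above the bench, 145 mm from the hinge axis). The bar is 14 mm wide, 10 mm thick, and lies 112 to 122 mm above the bench, 178 mm long from the axis.
- remote_control: Bystander: black remote control 165 x 46 x 20 mm lying on the bench near the front edge; origin at the centre of its underside.
- adapter_3: Bystander: black mains adapter 113 x 42 x 28 mm lying on the bench at the right; origin at the centre of its underside.
- alcohol_bottle: Bystander: white bottle with red spout, 56 mm across, 140 mm high, standing on the white board; origin at the centre of its underside.
- solder_spool: Bystander: blue solder spool, 64 mm across, 35 mm high, on the white board; origin at the centre of its underside.
- flux_tin: Bystander: round flux tin, 54 mm across, 23 mm high, on the bench near the front edge, between remote control and carrier; origin at the centre of its underside.

How it is judged (in metres and radians):
On the way, in this order (a step that is already met when the one before it is completed fails the run):
1. the large tray sits fully down in the carrier's tray, let go (x of tray_large in the frame of carrier between -0.008 and 0.008 m and y of tray_large in the frame of carrier between -0.007 and 0.007 m and z of tray_large in the frame of carrier between 0.006 and 0.014 m and angle between the x axis of tray_large and the x axis of carrier, either way round below 0.12 rad and angle between tray_large's own z axis and vertical below 0.08 rad and contact force between the fingers and tray_large below 0.3 N), for 0.2 s.
2. the middle tray sits fully down in the large one, let go (x of tray_large in the frame of carrier between -0.008 and 0.008 m and y of tray_large in the frame of carrier between -0.007 and 0.007 m and z of tray_large in the frame of carrier between 0.006 and 0.014 m and angle between the x axis of tray_large and the x axis of carrier, either way round below 0.12 rad and angle between each of tray_large, tray_middle's own z axis and vertical below 0.08 rad and x of tray_middle in the frame of tray_large between -0.008 and 0.008 m and y of tray_middle in the frame of tray_large between -0.007 and 0.007 m and z of tray_middle in the frame of tray_large between 0 and 0.008 m and angle between the x axis of tray_middle and the x axis of tray_large, either way round below 0.12 rad and contact force between the fingers and tray_middle below 0.3 N), for 0.2 s.
3. the small tray sits fully down in the middle one, let go (x of tray_large in the frame of carrier between -0.008 and 0.008 m and y of tray_large in the frame of carrier between -0.007 and 0.007 m and z of tray_large in the frame of carrier between 0.006 and 0.014 m and angle between the x axis of tray_large and the x axis of carrier, either way round below 0.12 rad and angle between each of tray_large, tray_middle, tray_small's own z axis and vertical below 0.08 rad and x of tray_middle in the frame of tray_large between -0.008 and 0.008 m and y of tray_middle in the frame of tray_large between -0.007 and 0.007 m and z of tray_middle in the frame of tray_large between 0 and 0.008 m and angle between the x axis of tray_middle and the x axis of tray_large, either way round below 0.12 rad and x of tray_small in the frame of tray_middle between -0.008 and 0.008 m and y of tray_small in the frame of tray_middle between -0.007 and 0.007 m and z of tray_small in the frame of tray_middle between 0 and 0.008 m and angle between the x axis of tray_small and the x axis of tray_middle, either way round below 0.12 rad and contact force between the fingers and tray_small below 0.3 N), for 0.2 s.
4. the keeper bar is shut past its detent over the nest (x of tray_large in the frame of carrier between -0.008 and 0.008 m and y of tray_large in the frame of carrier between -0.007 and 0.007 m and z of tray_large in the frame of carrier between 0.006 and 0.014 m and angle between the x axis of tray_large and the x axis of carrier, either way round below 0.12 rad and angle between each of tray_large, tray_middle, tray_small's own z axis and vertical below 0.08 rad and x of tray_middle in the frame of tray_large between -0.008 and 0.008 m and y of tray_middle in the frame of tray_large between -0.007 and 0.007 m and z of tray_middle in the frame of tray_large between 0 and 0.008 m and angle between the x axis of tray_middle and the x axis of tray_large, either way round below 0.12 rad and x of tray_small in the frame of tray_middle between -0.008 and 0.008 m and y of tray_small in the frame of tray_middle between -0.007 and 0.007 m and z of tray_small in the frame of tray_middle between 0 and 0.008 m and angle between the x axis of tray_small and the x axis of tray_middle, either way round below 0.12 rad and value of joint keeper below 0.035 rad), for 0.2 s.
At the end, for the whole second after the job is handed in: Large tray down in the carrier's tray, middle in large, small in middle (each within 8 mm along, 7 mm across, seated within 4 mm, in line within 0.12 rad, upright within 0.08 rad), all at rest, and the keeper bar within 0.035 rad of shut (all of step 4 and linear speed of each of tray_large, tray_middle, tray_small below 0.02 m/s); the robot touches nothing.
It fails at once if a tray is tipped over (angle between any of tray_large, tray_middle, tray_small's own z axis and vertical above 0.7 rad).
It fails at once if a bystander is displaced by more than 30 mm (distance of any of remote_control, adapter_3, alcohol_bottle, solder_spool, flux_tin from where it was at the start of the episode above 0.03 m).
It also fails if it takes over 72 s, if anything falls off the work surface, if the arm or the gripper's body presses on something with over 40 N, if the wrist force passes 120 N, or if a joint passes its speed limit or range.

## Working session

There is one attempt and no reset: what is moved stays moved. The work goes in short steps, Python scripts to look and compute and a tool call to move; the robot and the scene stay as the last step left them, time stands still between calls to the robot, and variables do not carry over. Pictures are saved under pics/ and viewed, at most 10 in all, crops included, and the job is handed in when it is done.

Besides the shell and the picture viewer there is one more tool, called after ">>>" as name(argument=value, ...) on one line, values as JSON. send_rows: Moves the arm, as the interface text tells. Its arguments: {"type":"object","properties":{"xyz":{"type":"array"},"rotation":{"type":"array"},"jaw":{"type":"array"},"newtons":{"type":"number"}},"required":["xyz","rotation","jaw"]}

```bash
mkdir -p pics; python3 - <<'E'
from cell import env
import cv2,numpy as np
o=env.get_obs()
for k,v in o.items(): print(k,np.round(v,3))
for n in("scene","top"):
    c=env.read_camera(n); cv2.imwrite(f"pics/{n}0.png",c["image"])
    np.savez(f"{n}0.npz",**c)
    print(n,c["fx"],c["fy"],c["cx"],c["cy"],np.round(c["R"],3).tolist(),np.round(c["t"],3), np.round(-c["R"].T@c["t"],3))
E
```

```text
time_s 0.0
qpos [-63.134  18.439  -4.016  83.175   1.294  78.542  -3.26 ]
joint_velocities [ 0.01   0.039 -0.01   0.028  0.04   0.119 -0.076]
effort [-0.0000e+00 -4.9128e+01 -4.0400e-01 -3.1253e+01 -6.4000e-02  4.4000e-02
  0.0000e+00]
tool_pos [0.285 0.584 0.404]
tool_rot [-1.79890e+02  5.00000e-03  1.53945e+02]
force [0.249 1.063 0.353]
wrist_torque [ 0.018  0.015 -0.051]
grasp_force 0.0
grip_width 0.087
scene 381.0254785928987 381.0254785928987 257.85859697833865 190.14938848485335 [[0.075, -0.997, 0.012], [-0.771, -0.066, -0.634], [0.632, 0.039, -0.774]] [0.003 0.49  1.114] [-0.327 -0.008  1.172]
top 387.5595344257694 387.5595344257694 254.74102823937173 197.36582421532992 [[-0.024, -1.0, 0.01], [-0.999, 0.023, -0.049], [0.049, -0.011, -0.999]] [0.045 0.519 1.24 ] [0.458 0.047 1.263]
```

View pics/scene0.png

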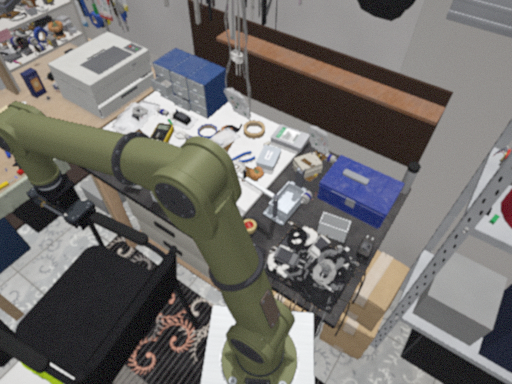

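View pics/top0.png

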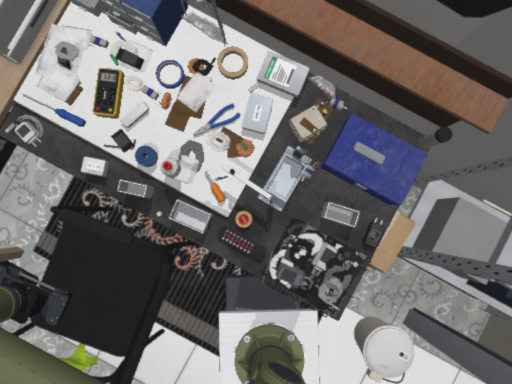

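The top view shows the carrier near (285,177), with trays near (340,214), (190,215) and (135,188). I'll enlarge both views to get corners.

```bash
python3 - <<'E'
import cv2,numpy as np
t=cv2.imread("pics/top0.png")
a=cv2.resize(t[135:245,225:385],None,fx=5,fy=5,interpolation=cv2.INTER_CUBIC)
cv2.imwrite("pics/c1.png",a)
a=cv2.resize(t[165:245,105:225],None,fx=6.5,fy=6.5,interpolation=cv2.INTER_CUBIC)
cv2.imwrite("pics/c2.png",a)
s=cv2.imread("pics/scene0.png")
a=cv2.resize(s[150:260,230:390],None,fx=5,fy=5,interpolation=cv2.INTER_CUBIC)
cv2.imwrite("pics/c3.png",a)
E
```

```text
(no output)
```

View pics/c1.png

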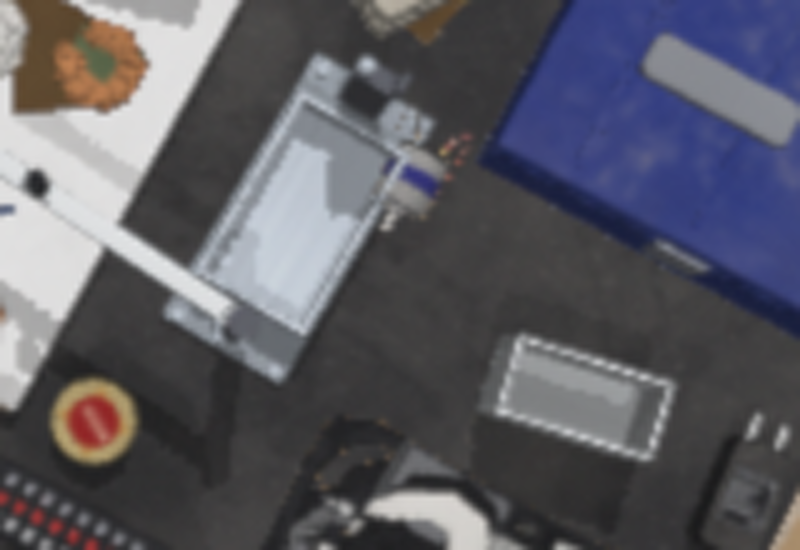

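View pics/c2.png

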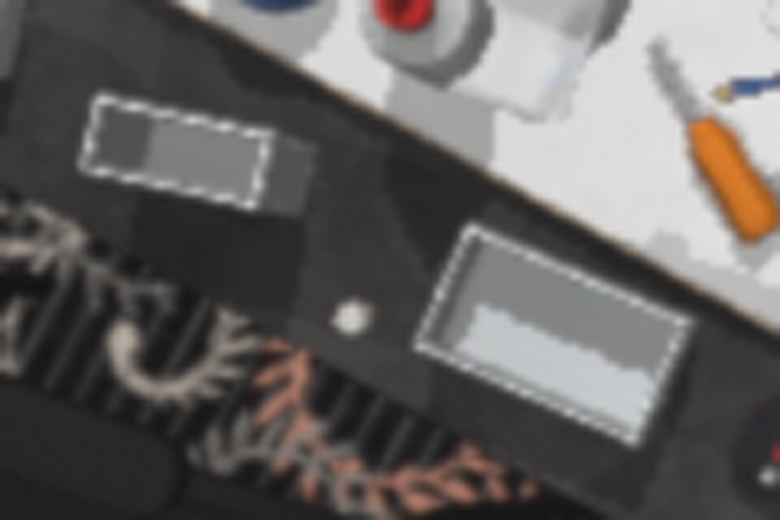

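View pics/c3.png

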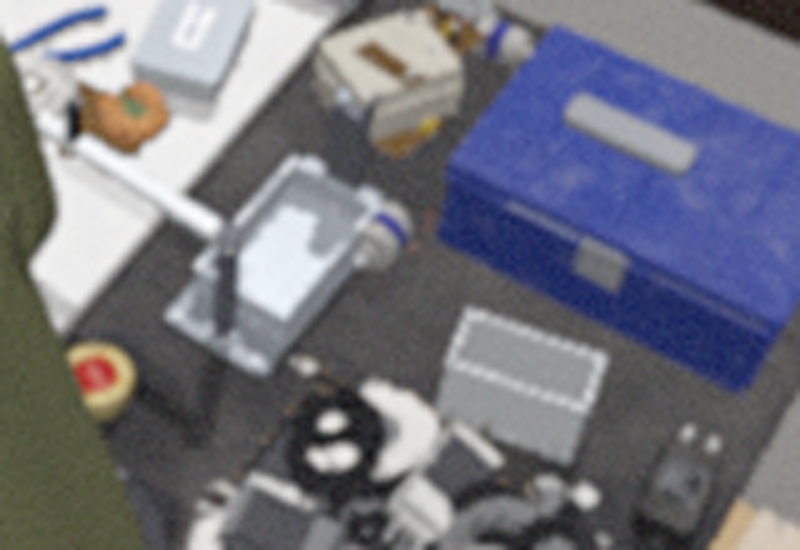

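Rims are visible in the top view. In the original pixels, the middle tray is at about (342,214), the small one at (132,188), the large one at (190,216), and the carrier tray at (286,178). The bar runs up-left from the pivot post at about (271,199). The arm hides the small and large trays in the scene view, so I'll check their heights once it has moved.

```bash
cat > h.py <<'E'
import cv2,numpy as np
from cell import env
def ray(c,p,z):
    "pixel(s) -> world points on plane z"
    p=np.atleast_2d(p).astype(float); K=np.array([[c["fx"],0,c["cx"]],[0,c["fy"],c["cy"]],[0,0,1.]])
    d=(np.linalg.inv(K)@np.c_[p,np.ones(len(p))].T).T@c["R"]; o=-c["R"].T@c["t"]
    return o+d*((z-o[2])/d[:,2])[:,None]
def tri(c1,p1,c2,p2):
    P=lambda c:np.array([[c["fx"],0,c["cx"]],[0,c["fy"],c["cy"]],[0,0,1.]])@np.c_[c["R"],c["t"]]
    X=cv2.triangulatePoints(P(c1),P(c2),np.array(p1,float).T,np.array(p2,float).T); return (X[:3]/X[3]).T
def rim(c,q,w=2.0):
    "refine 4 approximate rim corners by bright line peaks along each edge"
    g=cv2.cvtColor(c["image"],cv2.COLOR_BGR2GRAY).astype(np.float32); q=np.array(q,float); L=[]
    for i in range(4):
        a,b=q[i],q[(i+1)%4]; d=(b-a)/np.linalg.norm(b-a); n=np.array([-d[1],d[0]]); pts=[]
        s=np.arange(-w,w+.01,.2)
        for t in np.linspace(.12,.88,40):
            m=a+t*(b-a)+s[:,None]*n
            v=cv2.remap(g,m[:,0].astype(np.float32)[None],m[:,1].astype(np.float32)[None],cv2.INTER_LINEAR)[0]
            v=np.clip(v-np.percentile(v,60),0,None)
            if v.max()>8: k=v>v.max()*.5; pts.append((m[k]*v[k,None]).sum(0)/v[k].sum())
        vx,vy,x,y=cv2.fitLine(np.array(pts,np.float32),cv2.DIST_HUBER,0,.01,.01).ravel(); L.append(np.cross([x,y,1],[x+vx,y+vy,1]))
    P=[np.cross(L[i-1],L[i]) for i in range(4)]
    return np.array([p[:2]/p[2] for p in P])
def pose(X):
    l=[np.linalg.norm(X[(i+1)%4]-X[i])*1000 for i in range(4)]; i=0 if l[0]>l[1] else 1
    d=(X[(i+1)%4]-X[i])-(X[(i+3)%4]-X[(i+2)%4]); return X.mean(0),np.degrees(np.arctan2(d[1],d[0]))%180,np.round(l,1)
def go(x,y,yaw):
    "tool-frame shift at the present yaw, and turn about tool z"
    o=env.get_obs(); p=o["tool_pos"]; r=np.radians(o["tool_rot"][2]); dx,dy=x-p[0],y-p[1]
    dyaw=(yaw-o["tool_rot"][2]+90)%180-90
    return "shift xy",np.round([np.cos(r)*dx+np.sin(r)*dy,np.sin(r)*dx-np.cos(r)*dy],4),"turn z rad",round(-np.radians(dyaw),4),"z now",p[2]
E
python3 - <<'E'
from h import *
S={n:dict(np.load(n+"0.npz")) for n in("scene","top")}
Q=lambda a,f,o:np.array(a)/f+np.array(o)-(.5-.5/f)
c1=lambda a:Q(a,5,(225,135)); c2=lambda a:Q(a,6.5,(105,165)); c3=lambda a:Q(a,5,(230,150))
tops={"mid":(c1([(520,335),(675,382),(652,460),(498,412)]),.068),"small":(c2([(97,95),(272,132),(257,208),(82,170)]),.086),
"large":(c2([(470,225),(692,322),(637,445),(417,347)]),.05),"carrier":(c1([(307,97),(408,155),(303,333),(197,273)]),.038)}
sc={"mid":c3([(465,310),(605,355),(580,408),(447,362)]),"carrier":c3([(298,162),(377,205),(270,338),(190,270)])}
for n,(q,z) in tops.items():
    r=rim(S["top"],q); c,a,l=pose(ray(S["top"],r,z)); print(n,"px",np.round(r,1).tolist(),"moved",np.abs(r-q).max().round(2),np.round(c,4),a.round(1),l)
    if n in sc:
        r2=rim(S["scene"],sc[n],1.5) if n=="mid" else sc[n]
        X=tri(S["top"],r,S["scene"],r2); print("  tri",np.round(X,4).tolist(),pose(X))
print("knob",ray(S["top"],c1([(38,175)]),.158), "barend at pivot",ray(S["top"],c1([(232,315)]),.122), ray(S["top"],c1([(0,165)]),.122))
E
```

```text
mid px [[328.9, 202.1], [358.6, 211.7], [354.2, 226.0], [324.6, 216.4]] moved 0.97 [ 0.4591 -0.2336  0.068 ] 70.7 [96.5 46.1 95.9 46.2]
  tri [[0.497, -0.1964, 0.0637], [0.4649, -0.2872, 0.0632], [0.4213, -0.2722, 0.0639], [0.453, -0.1809, 0.0649]] (array([ 0.45903981, -0.23418996,  0.06390899]), np.float64(70.72285232823641), array([96.3, 46.2, 96.7, 46.7]))
small px [[119.7, 179.8], [145.4, 185.6], [143.3, 195.6], [117.4, 190.2]] moved 1.01 [0.5538 0.4069 0.086 ] 76.5 [80.2 31.  80.2 32.4]
large px [[176.7, 199.8], [209.5, 214.2], [201.7, 231.0], [169.2, 216.6]] moved 2.07 [0.4662 0.2387 0.05  ] 64.9 [112.   57.3 111.1  57. ]
carrier px [[285.1, 153.5], [306.2, 165.9], [285.4, 197.3], [262.7, 191.6]] moved 3.87 [ 0.5807 -0.0643  0.038 ] 146.7 [ 78.  120.2  74.3 141.2]
  tri [[0.6571, -0.0693, 0.0318], [0.6148, -0.133, 0.0366], [0.5181, -0.0627, -0.0122], [0.5358, 0.0075, 0.0417]] (array([ 0.58144051, -0.06438536,  0.02447444]), np.float64(145.97950785572093), array([ 76.6, 129.1,  90.2, 143.9]))
knob [[0.59353222 0.09696761 0.158     ]] barend at pivot [[ 0.51240363 -0.01399898  0.122     ]] [[0.60438836 0.12094274 0.122     ]]
```

```bash
python3 - <<'E'
from h import *
S={n:dict(np.load(n+"0.npz")) for n in("scene","top")}
Q=lambda a,f,o:np.array(a)/f+np.array(o)-(.5-.5/f)
c1=lambda a:Q(a,5,(225,135)); c2=lambda a:Q(a,6.5,(105,165)); c3=lambda a:Q(a,5,(230,150))
T=S["top"]
big=c2([(470,225),(692,322),(637,445),(417,347)])
for w in(1,1.5): 
    r=rim(T,big,w); print("large",w,np.round(r-big,2).tolist(),pose(ray(T,r,.05)))
print("large manual",pose(ray(T,big,.05)))
car=c1([(307,97),(408,155),(303,333),(197,273)])
for w in(.8,1.2): 
    r=rim(T,car,w); print("car",w,np.round(r-car,2).tolist(),pose(ray(T,r,.038)))
print("car manual",pose(ray(T,car,.038)))
print("plate",pose(ray(T,c1([(317,55),(435,122),(285,382),(165,310)]),.006)))
cs=c3([(298,162),(377,205),(270,338),(190,270)])
# only the two far corners and the right-near corner are clean in both views
X=tri(T,car[:2],S["scene"],cs[:2]); print(np.round(X,4))
im=T["image"]
a=cv2.resize(im[140:215,250:320],None,fx=8,fy=8,interpolation=cv2.INTER_CUBIC)
for p,col in((car,(0,0,255)),(rim(T,car,.8),(0,255,0))):
    cv2.polylines(a,[np.int32((p+.5-[250,140])*8)],True,col,1)
b=cv2.resize(im[190:240,160:220],None,fx=8,fy=8,interpolation=cv2.INTER_CUBIC)[:, :230*8]
b2=b.copy()
for p,col in((big,(0,0,255)),(rim(T,big,1.),(0,255,0))): cv2.polylines(b,[np.int32((p+.5-[160,190])*8)],True,col,1)
b=cv2.resize(b,(240*1,200)); o=np.zeros((600,800,3),np.uint8); o[:600,:560]=a; o[:200,560:800]=b
cv2.imwrite("pics/fit.png",o)
E
```

```text
large 1 [[-0.14, 0.66], [-1.08, 0.36], [-0.45, -1.08], [0.14, -0.8]] (array([0.46473711, 0.23836686, 0.05      ]), np.float64(64.83559124334073), array([113.6,  59.5, 113.7,  59.1]))
large 1.5 [[-0.2, 0.59], [-1.4, 0.16], [-0.65, -1.59], [0.36, -0.89]] (array([0.46543596, 0.23863248, 0.05      ]), np.float64(65.01047086057922), array([112.7,  58.5, 111.9,  58.7]))
large manual (array([0.46405064, 0.2371803 , 0.05      ]), np.float64(64.90082921888896), array([116.7,  64.4, 115.7,  63.6]))
car 0.8 [[-0.72, -0.49], [-0.47, 0.13], [-0.29, -0.87], [0.34, -0.67]] (array([ 0.58089804, -0.06489118,  0.038     ]), np.float64(147.61194960324406), array([ 75.8, 128.8,  75.1, 130.3]))
car 1.2 [[-0.88, -0.63], [-0.47, 0.17], [-0.05, -1.0], [0.62, -0.86]] (array([ 0.58122608, -0.06517826,  0.038     ]), np.float64(147.94146851677007), array([ 76.5, 128. ,  75.1, 129.5]))
car manual (array([ 0.57936827, -0.06576011,  0.038     ]), np.float64(147.29224451137404), array([ 74.1, 131.9,  77.1, 132.6]))
plate (array([ 0.58094749, -0.06661466,  0.006     ]), np.float64(148.17328050417868), array([ 88.7, 196.5,  90.8, 194.5]))
[[ 0.6548 -0.0705  0.0346]
 [ 0.6161 -0.1332  0.035 ]]
```

View pics/fit.png

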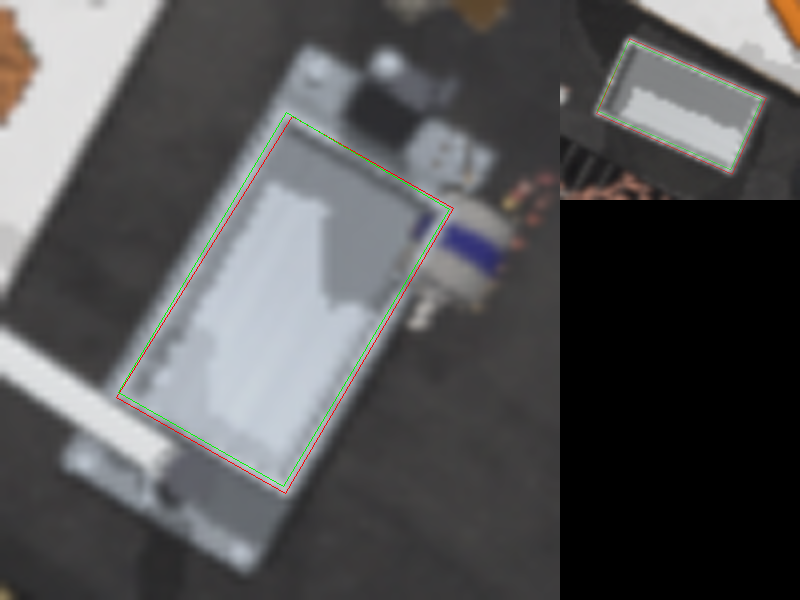

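The green fit follows the carrier rim: centre (0.581, -0.065), long axis at 148°. The large tray is at (0.465, 0.238), 64.9°. Triangulated heights come out at 35 mm against 38 for the carrier and 64 against 68 for the middle tray, which fits the calibration error. Now I'll move over the large tray.

>>> send_rows(xyz=[[-0.0314,-0.0232,0],[-0.0314,-0.0232,0],[-0.0314,-0.0232,0],[-0.0314,-0.0232,0],[-0.0314,-0.0232,0],[-0.0314,-0.0232,0],[-0.0314,-0.0232,0],[-0.0314,-0.0232,0],[-0.0314,-0.0232,0],[-0.0314,-0.0232,0]], rotation=[[0,0,0],[0,0,0],[0,0,0],[0,0,0],[0,0,0],[0,0,0],[0,0,0],[0,0,0],[0,0,0],[0,0,0]], jaw=[1,1,1,1,1,1,1,1,1,1], newtons=25)

```text
time_s: 1.1
tool_pos: [0.4661, 0.236, 0.4045]
tool_rot: [-180.0, -0.0, 153.9]
force: [0.3, -0.2, -0.7]
grip_width: 0.0869
grasp_force: 0.0
```

>>> send_rows(xyz=[[0,0,0],[0,0,0],[0,0,0],[0,0,0],[0,0,0],[0,0,0],[0,0,0],[0,0,0],[0,0,0],[0,0,0],[0,0,0],[0,0,0],[0,0,0]], rotation=[[0,0,0.14],[0,0,0.14],[0,0,0.14],[0,0,0.14],[0,0,0.14],[0,0,0.14],[0,0,0.14],[0,0,0.14],[0,0,0.14],[0,0,0.14],[0,0,0.14],[0,0,0],[0,0,0]], jaw=[1,1,1,1,1,1,1,1,1,1,1,1,1])

```text
time_s: 2.4
tool_pos: [0.4656, 0.2375, 0.4045]
tool_rot: [-180.0, 0.0, 65.9]
force: [0.3, -0.1, -0.9]
grip_width: 0.087
grasp_force: 0.0
```

```bash
python3 - <<'E'
from h import *
c=env.read_camera("scene"); cv2.imwrite("pics/s1.png",c["image"]); np.savez("s1.npz",**c)
print(env.get_obs()["tool_rot"],go(.465,.2383,64.9))
E
```

```text
[-1.79984832e+02  1.86458052e-02  6.58767363e+01] ('shift xy', array([ 0.0004, -0.0009]), 'turn z rad', np.float64(0.017), 'z now', np.float64(0.4045452558315083))
```

View pics/s1.png

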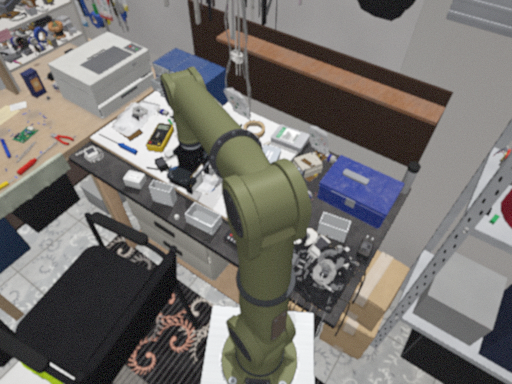

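The scene view now shows the large tray at (204,218) and the small one at (163,190), both clear. I'll triangulate their rims, using the projected top estimates as guesses.

```bash
python3 - <<'E'
from h import *
T=dict(np.load("top0.npz")); s=dict(np.load("s1.npz"))
Q=lambda a:np.array(a)/6.5+np.array((105,165))-(.5-.5/6.5)
for n,q,z,w in(("large",[(470,225),(692,322),(637,445),(417,347)],.05,1.),("small",[(97,95),(272,132),(257,208),(82,170)],.086,1.5)):
    r=rim(T,Q(q),w); X=ray(T,r,z); Y=(s["R"]@X.T).T+s["t"]
    g=np.c_[Y[:,0]/Y[:,2]*s["fx"]+s["cx"],Y[:,1]/Y[:,2]*s["fy"]+s["cy"]]
    r2=rim(s,g,2.); X2=tri(T,r,s,r2); print(n,np.round(r2-g,1).tolist(),np.round(X2[:,2],3),pose(X2),pose(ray(s,r2,z)))
E
```

```text
large [[1.7, -1.5], [0.8, -1.3], [-0.4, -0.1], [-0.1, 0.8]] [0.06  0.058 0.05  0.045] (array([0.46467226, 0.23705018, 0.05353617]), np.float64(64.66279609856912), array([111.2,  61.2, 114.2,  63.4])) (array([0.46727233, 0.23680803, 0.05      ]), np.float64(64.84564746316882), array([111.6,  66.1, 110.7,  70.8]))
small [[-0.4, 1.3], [1.6, -2.9], [-0.3, 0.5], [-0.3, 0.5]] [0.077 0.105 0.083 0.082] (array([0.5537892 , 0.4067543 , 0.08689884]), np.float64(76.49256868673504), array([95.6, 39.4, 80.3, 33.4])) (array([0.55456932, 0.40653223, 0.086     ]), np.float64(84.03105585916184), array([80.9, 47.9, 80. , 28.9]))
```

The two-view heights, about 53 and 87 mm, agree with the nominal ones. I'll go down on the large tray with the grasp point at the rim, so the fingertips stay above the carrier rim later.

>>> send_rows(xyz=[[0,-0.001,0.03],[0,0,0.03],[0,0,0.03],[0,0,0.03],[0,0,0.03],[0,0,0.02],[0,0,0.01],[0,0,0.009],[0,0,0],[0,0,0],[0,0,0],[0,0,0],[0,0,0],[0,0,0],[0,0,0]], rotation=[[0,0,0.017],[0,0,0],[0,0,0],[0,0,0],[0,0,0],[0,0,0],[0,0,0],[0,0,0],[0,0,0],[0,0,0],[0,0,0],[0,0,0],[0,0,0],[0,0,0],[0,0,0]], jaw=[1,1,1,1,1,1,1,1,1,0,0,0,0,0,0])

```text
time_s: 3.95
tool_pos: [0.4646, 0.2386, 0.2164]
tool_rot: [-180.0, -0.1, 64.8]
force: [-3.4, 1.7, 5.9]
grip_width: 0.0639
grasp_force: 25.0
```

>>> send_rows(xyz=[[0,0,0],[0,0,-0.01],[0,0,-0.02],[0,0,-0.04],[0,0,-0.04],[0,0,-0.04],[0,0,0]], rotation=[[0,0,0],[0,0,0],[0,0,0],[0,0,0],[0,0,0],[0,0,0],[0,0,0]], jaw=[0,0,0,0,0,0,0])

```text
time_s: 4.65
tool_pos: [0.4667, 0.2383, 0.3722]
tool_rot: [179.6, -0.6, 64.7]
force: [0.7, -0.4, -1.9]
grip_width: 0.0638
grasp_force: 25.0
```

```bash
python3 - <<'E'
from h import *
print(go(.581,-.065,148), env.get_obs()["grasp_force"])
E
```

```text
('shift xy', array([-0.2253,  0.2329]), 'turn z rad', np.float64(-1.4538), 'z now', np.float64(0.3722001282118468)) 24.99923050403595
```

>>> send_rows(xyz=[[0,0,-0.02],[0,0,-0.02],[-0.025,0.0259,0],[-0.025,0.0259,0],[-0.025,0.0259,0],[-0.025,0.0259,0],[-0.025,0.0259,0],[-0.025,0.0259,0],[-0.025,0.0259,0],[-0.025,0.0259,0],[-0.025,0.0259,0],[0,0,0]], rotation=[[0,0,0],[0,0,0],[0,0,0],[0,0,0],[0,0,0],[0,0,0],[0,0,0],[0,0,0],[0,0,0],[0,0,0],[0,0,0],[0,0,0]], jaw=[0,0,0,0,0,0,0,0,0,0,0,0])

```text
time_s: 5.85
tool_pos: [0.5796, -0.0718, 0.405]
tool_rot: [179.9, 0.3, 64.2]
force: [0.5, -0.4, -1.4]
grip_width: 0.0638
grasp_force: 25.0
```

>>> send_rows(xyz=[[0,0,0],[0,0,0],[0,0,0],[0,0,0],[0,0,0],[0,0,0],[0,0,0],[0,0,0],[0,0,0],[0,0,0],[0,0,0],[0,0,0]], rotation=[[0,0,-0.1454],[0,0,-0.1454],[0,0,-0.1454],[0,0,-0.1454],[0,0,-0.1454],[0,0,-0.1454],[0,0,-0.1454],[0,0,-0.1454],[0,0,-0.1454],[0,0,-0.1454],[0,0,0],[0,0,0]], jaw=[0,0,0,0,0,0,0,0,0,0,0,0])

```text
time_s: 7.05
tool_pos: [0.5793, -0.0649, 0.4052]
tool_rot: [-180.0, -0.0, 147.8]
force: [0.4, -0.2, -2.2]
grip_width: 0.0638
grasp_force: 25.0
```

```bash
python3 - <<'E'
from h import *
print(go(.581,-.065,148), env.get_obs()["tool_rot"],env.get_obs()["force"])
E
```

```text
('shift xy', array([-0.0015,  0.0008]), 'turn z rad', np.float64(-0.0027), 'z now', np.float64(0.4051684635623018)) [-1.79968133e+02 -4.36210671e-02  1.47844362e+02] [ 0.42364551 -0.19896689 -2.23951748]
```

>>> send_rows(xyz=[[-0.0015,0.001,0.03],[0,0,0.03],[0,0,0.03],[0,0,0.03],[0,0,0.015],[0,0,0.008],[0,0,0],[0,0,0]], rotation=[[0,0,-0.003],[0,0,0],[0,0,0],[0,0,0],[0,0,0],[0,0,0],[0,0,0],[0,0,0]], jaw=[0,0,0,0,0,0,0,0])

```text
time_s: 7.85
tool_pos: [0.582, -0.065, 0.2641]
tool_rot: [179.9, 0.1, 148.2]
force: [0.3, 0.4, -2.0]
grip_width: 0.0641
grasp_force: 25.0
```

>>> send_rows(xyz=[[0,0,0.005],[0,0,0.005],[0,0,0.005],[0,0,0]], rotation=[[0,0,0],[0,0,0],[0,0,0],[0,0,0]], jaw=[0,0,0,0])

```text
time_s: 8.25
tool_pos: [0.581, -0.0648, 0.2469]
tool_rot: [-180.0, -0.1, 148.2]
force: [-0.5, 0.1, -2.1]
grip_width: 0.0637
grasp_force: 25.0
```

>>> send_rows(xyz=[[0,0,0.006],[0,0,0.006],[0,0,0.004],[0,0,0.003],[0,0,0.001],[0,0,0]], rotation=[[0,0,0],[0,0,0],[0,0,0],[0,0,0],[0,0,0],[0,0,0]], jaw=[0,0,0,0,0,0])

```text
time_s: 8.85
tool_pos: [0.5814, -0.0649, 0.2276]
tool_rot: [-180.0, -0.0, 148.2]
force: [-0.3, 0.2, -1.4]
grip_width: 0.0637
grasp_force: 25.0
```

>>> send_rows(xyz=[[0,0,0.0015],[0,0,0],[0,0,0]], rotation=[[0,0,0],[0,0,0],[0,0,0]], jaw=[0,0,0])

```text
time_s: 9.15
tool_pos: [0.5816, -0.0649, 0.2266]
tool_rot: [180.0, 0.0, 148.2]
force: [0.3, 0.2, -2.6]
grip_width: 0.0636
grasp_force: 25.0
```

>>> send_rows(xyz=[[0,0,0],[0,0,0],[0,0,0],[0,0,0],[0,0,0],[0,0,-0.01],[0,0,-0.03],[0,0,-0.04],[0,0,-0.04],[0,0,-0.04],[0,0,0]], rotation=[[0,0,0],[0,0,0],[0,0,0],[0,0,0],[0,0,0],[0,0,0],[0,0,0],[0,0,0],[0,0,0],[0,0,0],[0,0,0]], jaw=[1,1,1,1,1,1,1,1,1,1,1])

```text
time_s: 10.25
tool_pos: [0.5829, -0.0656, 0.3938]
tool_rot: [179.6, 0.6, 148.2]
force: [-0.0, -0.2, -0.2]
grip_width: 0.0865
grasp_force: 0.0
```

```bash
python3 - <<'E'
from h import *
print(go(.459,-.2336,70.7))
E
```

```text
('shift xy', array([ 0.0167, -0.208 ]), 'turn z rad', np.float64(1.3525), 'z now', np.float64(0.39380681347090113))
```

>>> send_rows(xyz=[[0.0028,-0.0347,0],[0.0028,-0.0347,0],[0.0028,-0.0347,0],[0.0028,-0.0347,0],[0.0028,-0.0347,0],[0.0028,-0.0347,0],[0,0,0],[0,0,0],[0,0,0],[0,0,0],[0,0,0],[0,0,0],[0,0,0],[0,0,0],[0,0,0],[0,0,0],[0,0,0],[0,0,0]], rotation=[[0,0,0],[0,0,0],[0,0,0],[0,0,0],[0,0,0],[0,0,0],[0,0,0.1353],[0,0,0.1353],[0,0,0.1353],[0,0,0.1353],[0,0,0.1353],[0,0,0.1353],[0,0,0.1353],[0,0,0.1353],[0,0,0.1353],[0,0,0.1353],[0,0,0],[0,0,0]], jaw=[1,1,1,1,1,1,1,1,1,1,1,1,1,1,1,1,1,1])

```text
time_s: 12.05
tool_pos: [0.4573, -0.233, 0.3863]
tool_rot: [180.0, -0.0, 70.9]
force: [0.4, 0.2, -0.3]
grip_width: 0.0872
grasp_force: 0.0
```

```bash
python3 - <<'E'
from h import *
print(go(.459,-.2336,70.7))
c=env.read_camera("top"); np.savez("t2.npz",**c)
car=np.array([(307,97),(408,155),(303,333),(197,273)])/5+np.array((225,135))-.4
# large rim nominal seated at (.581,-.065,.060), project as guess
y=np.radians(148); u=np.array([np.cos(y),np.sin(y),0]); v=np.array([-np.sin(y),np.cos(y),0]); C=np.array([.581,-.065,.06])
X=np.array([C+a*.0565*u+b*.0305*v for a,b in((-1,-1),(1,-1),(1,1),(-1,1))]); Y=(c["R"]@X.T).T+c["t"]
g=np.c_[Y[:,0]/Y[:,2]*c["fx"]+c["cx"],Y[:,1]/Y[:,2]*c["fy"]+c["cy"]]
r=rim(c,g,1.3); print(np.round(r-g,1).tolist(),pose(ray(c,r,.06)))
a=cv2.resize(c["image"][140:215,250:320],None,fx=8,fy=8,interpolation=cv2.INTER_CUBIC)
cv2.polylines(a,[np.int32((r+.5-[250,140])*8)],True,(0,255,0),1); cv2.imwrite("pics/l_seated.png",a)
E
```

```text
('shift xy', array([0.    , 0.0018]), 'turn z rad', np.float64(0.003), 'z now', np.float64(0.3862996679758853))
[[0.2, -1.0], [0.3, -1.0], [-0.3, -1.4], [0.1, -1.0]] (array([ 0.58443433, -0.06537247,  0.06      ]), np.float64(147.55378135648314), array([112.8,  58.9, 112.7,  60.7]))
```

View pics/l_seated.png

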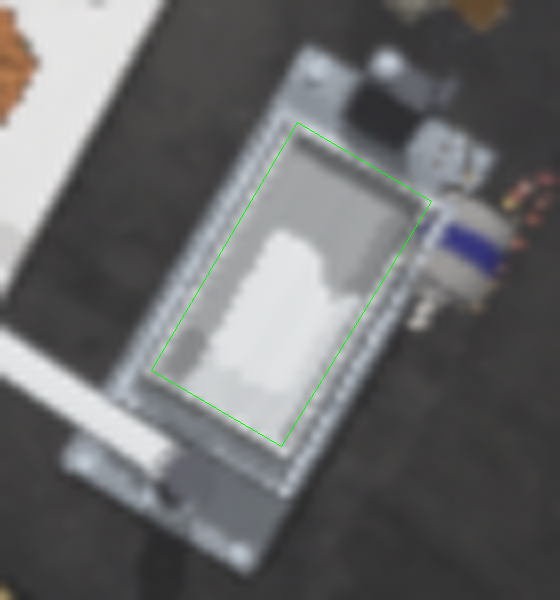

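The large tray sits level in the carrier with a gap on both sides: rim from (297,123) to (283,446) in this crop. Next I'll grasp the middle tray.

>>> send_rows(xyz=[[0,0.0018,0.03],[0,0,0.03],[0,0,0.03],[0,0,0.03],[0,0,0.02],[0,0,0.008],[0,0,0.004],[0,0,0],[0,0,0],[0,0,0],[0,0,0],[0,0,0],[0,0,0],[0,0,0],[0,0,0]], rotation=[[0,0,0.003],[0,0,0],[0,0,0],[0,0,0],[0,0,0],[0,0,0],[0,0,0],[0,0,0],[0,0,0],[0,0,0],[0,0,0],[0,0,0],[0,0,0],[0,0,0],[0,0,0]], jaw=[1,1,1,1,1,1,1,1,1,0,0,0,0,0,0])

```text
time_s: 13.6
tool_pos: [0.4589, -0.2336, 0.2342]
tool_rot: [-180.0, -0.0, 70.5]
force: [-1.5, 0.5, 0.7]
grip_width: 0.0499
grasp_force: 24.9
```

>>> send_rows(xyz=[[0,0,0],[0,0,-0.01],[0,0,-0.02],[0,0,-0.04],[0,0,-0.04],[0,0,-0.04],[0,0,-0.02],[0,0,0],[0,0,0]], rotation=[[0,0,0],[0,0,0],[0,0,0],[0,0,0],[0,0,0],[0,0,0],[0,0,0],[0,0,0],[0,0,0]], jaw=[0,0,0,0,0,0,0,0,0])

```text
time_s: 14.5
tool_pos: [0.4589, -0.2336, 0.404]
tool_rot: [180.0, -0.0, 70.5]
force: [-0.1, 0.2, -1.7]
grip_width: 0.0498
grasp_force: 24.9
```

```bash
python3 - <<'E'
from h import *
print(go(.582,-.065,148))
E
```

```text
('shift xy', array([0.2   , 0.0598]), 'turn z rad', np.float64(-1.3523), 'z now', np.float64(0.40404448401553583))
```

>>> send_rows(xyz=[[0.02,0.006,0],[0.03,0.009,0],[0.035,0.0104,0],[0.035,0.0104,0],[0.035,0.0104,0],[0.03,0.009,0],[0.015,0.0046,0],[0,0,0],[0,0,0],[0,0,0],[0,0,0],[0,0,0],[0,0,0],[0,0,0],[0,0,0],[0,0,0],[0,0,0],[0,0,0],[0,0,0],[0,0,0]], rotation=[[0,0,0],[0,0,0],[0,0,0],[0,0,0],[0,0,0],[0,0,0],[0,0,0],[0,0,-0.1352],[0,0,-0.1352],[0,0,-0.1352],[0,0,-0.1352],[0,0,-0.1352],[0,0,-0.1352],[0,0,-0.1352],[0,0,-0.1352],[0,0,-0.1352],[0,0,-0.1352],[0,0,0],[0,0,0],[0,0,0]], jaw=[0,0,0,0,0,0,0,0,0,0,0,0,0,0,0,0,0,0,0,0])

```text
time_s: 16.5
tool_pos: [0.582, -0.0654, 0.4037]
tool_rot: [-180.0, -0.0, 147.8]
force: [-0.0, -0.0, -0.8]
grip_width: 0.0501
grasp_force: 24.9
```

```bash
python3 - <<'E'
from h import *
print(go(.582,-.065,148))
E
```

```text
('shift xy', array([0.0002, 0.0004]), 'turn z rad', np.float64(-0.0031), 'z now', np.float64(0.40374303436203274))
```

>>> send_rows(xyz=[[0,0,0.03],[0,0,0.03],[0,0,0.025],[0,0,0.015],[0,0,0.004],[0,0,0],[0,0,0]], rotation=[[0,0,-0.003],[0,0,0],[0,0,0],[0,0,0],[0,0,0],[0,0,0],[0,0,0]], jaw=[0,0,0,0,0,0,0])

```text
time_s: 17.2
tool_pos: [0.5828, -0.0651, 0.3017]
tool_rot: [179.9, 0.1, 148.1]
force: [0.0, -0.2, -1.4]
grip_width: 0.0498
grasp_force: 24.9
```

>>> send_rows(xyz=[[0,0,0.005],[0,0,0.005],[0,0,0.005],[0,0,0]], rotation=[[0,0,0],[0,0,0],[0,0,0],[0,0,0]], jaw=[0,0,0,0])

```text
time_s: 17.6
tool_pos: [0.5818, -0.0649, 0.2843]
tool_rot: [-180.0, -0.1, 148.2]
force: [1.0, -1.2, -1.6]
grip_width: 0.0498
grasp_force: 24.9
```

>>> send_rows(xyz=[[0,0,0.004],[0,0,0.004],[0,0,0],[0,0,0]], rotation=[[0,0,0],[0,0,0],[0,0,0],[0,0,0]], jaw=[0,0,0,0])

```text
time_s: 18.0
tool_pos: [0.5822, -0.065, 0.2771]
tool_rot: [-180.0, -0.0, 148.2]
force: [0.5, -0.3, -1.1]
grip_width: 0.0496
grasp_force: 24.9
```

>>> send_rows(xyz=[[0,0,0.006],[0,0,0.006],[0,0,0.004],[0,0,0]], rotation=[[0,0,0],[0,0,0],[0,0,0],[0,0,0]], jaw=[0,0,0,0])

```text
time_s: 18.4
tool_pos: [0.5818, -0.0649, 0.2602]
tool_rot: [-180.0, -0.1, 148.2]
force: [-0.7, -0.3, -1.7]
grip_width: 0.0499
grasp_force: 24.9
```

Free so far. I'll go down the last 12 mm.

>>> send_rows(xyz=[[0,0,0.005],[0,0,0.004],[0,0,0.002],[0,0,0.002],[0,0,0],[0,0,0]], rotation=[[0,0,0],[0,0,0],[0,0,0],[0,0,0],[0,0,0],[0,0,0]], jaw=[0,0,0,0,0,0])

```text
time_s: 19.0
tool_pos: [0.5823, -0.065, 0.2483]
tool_rot: [180.0, 0.0, 148.2]
force: [-0.2, -0.1, -1.0]
grip_width: 0.0499
grasp_force: 24.9
```

>>> send_rows(xyz=[[0,0,0],[0,0,0],[0,0,0],[0,0,0],[0,0,0],[0,0,-0.01],[0,0,-0.03],[0,0,-0.04],[0,0,-0.04],[0,0,-0.04],[0,0,0],[0,0,0]], rotation=[[0,0,0],[0,0,0],[0,0,0],[0,0,0],[0,0,0],[0,0,0],[0,0,0],[0,0,0],[0,0,0],[0,0,0],[0,0,0],[0,0,0]], jaw=[1,1,1,1,1,1,1,1,1,1,1,1])

```text
time_s: 20.2
tool_pos: [0.5823, -0.0651, 0.4101]
tool_rot: [179.9, 0.2, 148.2]
force: [-0.4, -0.6, 0.3]
grip_width: 0.0872
grasp_force: 0.0
```

```bash
python3 - <<'E'
from h import *
print(go(.5538,.4069,76.5))
E
```

```text
('shift xy', array([0.2733, 0.3859]), 'turn z rad', np.float64(1.2506), 'z now', np.float64(0.4101142725888851))
```

>>> send_rows(xyz=[[0.0228,0.0322,0],[0.0228,0.0322,0],[0.0228,0.0322,0],[0.0228,0.0322,0],[0.0228,0.0322,0],[0.0228,0.0322,0],[0.0228,0.0322,0],[0.0228,0.0322,0],[0.0228,0.0322,0],[0.0228,0.0322,0],[0.0228,0.0322,0],[0.0228,0.0322,0],[0,0,0]], rotation=[[0,0,0],[0,0,0],[0,0,0],[0,0,0],[0,0,0],[0,0,0],[0,0,0],[0,0,0],[0,0,0],[0,0,0],[0,0,0],[0,0,0],[0,0,0]], jaw=[1,1,1,1,1,1,1,1,1,1,1,1,1])

```text
time_s: 21.5
tool_pos: [0.55, 0.4145, 0.4052]
tool_rot: [-179.9, -0.3, 148.7]
force: [-0.3, -0.1, -0.5]
grip_width: 0.0872
grasp_force: 0.0
```

>>> send_rows(xyz=[[0,0,0],[0,0,0],[0,0,0],[0,0,0],[0,0,0],[0,0,0],[0,0,0],[0,0,0],[0,0,0],[0,0,0],[0,0,0]], rotation=[[0,0,0.139],[0,0,0.139],[0,0,0.139],[0,0,0.139],[0,0,0.139],[0,0,0.139],[0,0,0.139],[0,0,0.139],[0,0,0.139],[0,0,0],[0,0,0]], jaw=[1,1,1,1,1,1,1,1,1,1,1])

```text
time_s: 22.6
tool_pos: [0.5535, 0.4072, 0.4071]
tool_rot: [-179.9, 0.1, 76.7]
force: [-0.1, 0.4, -0.1]
grip_width: 0.087
grasp_force: 0.0
```

```bash
python3 - <<'E'
from h import *
print(go(.5538,.4069,76.5))
c=env.read_camera("top"); np.savez("t3.npz",**c)
p=lambda X:(lambda Y:np.c_[Y[:,0]/Y[:,2]*c["fx"]+c["cx"],Y[:,1]/Y[:,2]*c["fy"]+c["cy"]])((c["R"]@X.T).T+c["t"])
y=np.radians(148); u=np.array([np.cos(y),np.sin(y),0]); v=np.array([-np.sin(y),np.cos(y),0]); C=np.array([.583,-.065,.082])
g=p(np.array([C+a*.0485*u+b*.0235*v for a,b in((-1,-1),(1,-1),(1,1),(-1,1))]))
r=rim(c,g,1.3); print(np.round(r-g,1).tolist(),pose(ray(c,r,.082)))
a=cv2.resize(c["image"][140:215,250:320],None,fx=8,fy=8,interpolation=cv2.INTER_CUBIC); a=np.hstack([a,a[:,:240]*0])
cv2.polylines(a,[np.int32((r+.5-[250,140])*8)],True,(0,255,0),1)
b=c["image"][140:240,80:200]; a[:200,560:]=cv2.resize(b,(240,200)); cv2.imwrite("pics/m_seated.png",a)
E
```

```text
('shift xy', array([-0.0003,  0.0004]), 'turn z rad', np.float64(0.0028), 'z now', np.float64(0.4070997148166666))
[[0.9, -0.6], [0.7, -0.1], [-0.9, -1.9], [0.9, 0.1]] (array([ 0.58483651, -0.06625484,  0.082     ]), np.float64(145.75353410856468), array([98.9, 40.2, 95. , 48.3]))
```

View pics/m_seated.png

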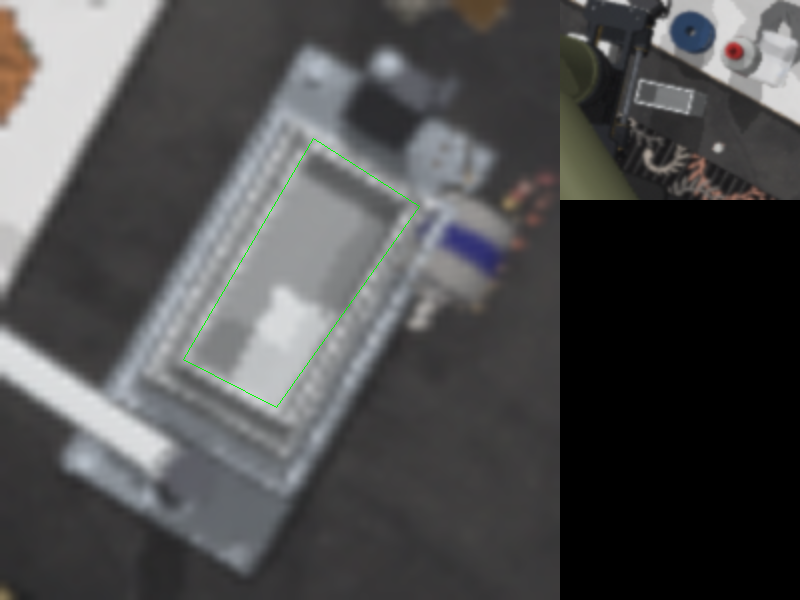

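The middle tray is nested inside the large one, with even gaps. Now I'll grasp the small tray. The bottle is about 115 mm off to the side, clear of the gripper body.

>>> send_rows(xyz=[[0,0,0.03],[0,0,0.03],[0,0,0.03],[0,0,0.03],[0,0,0.02],[0,0,0.01],[0,0,0.005],[0,0,0],[0,0,0],[0,0,0],[0,0,0],[0,0,0],[0,0,0],[0,0,0],[0,0,0],[0,0,0]], rotation=[[0,0,0.003],[0,0,0],[0,0,0],[0,0,0],[0,0,0],[0,0,0],[0,0,0],[0,0,0],[0,0,0],[0,0,0],[0,0,0],[0,0,0],[0,0,0],[0,0,0],[0,0,0],[0,0,0]], jaw=[1,1,1,1,1,1,1,1,1,0,0,0,0,0,0,0])

```text
time_s: 24.25
tool_pos: [0.5536, 0.4076, 0.2533]
tool_rot: [180.0, -0.0, 76.3]
force: [-1.2, 0.5, -0.2]
grip_width: 0.0394
grasp_force: 0.1
```

>>> send_rows(xyz=[[0,0,0],[0,0,-0.01],[0,0,-0.02],[0,0,-0.04],[0,0,-0.04],[0,0,-0.04],[0,0,-0.04],[0,0,0],[0,0,0]], rotation=[[0,0,0],[0,0,0],[0,0,0],[0,0,0],[0,0,0],[0,0,0],[0,0,0],[0,0,0],[0,0,0]], jaw=[0,0,0,0,0,0,0,0,0])

```text
time_s: 25.15
tool_pos: [0.5537, 0.4074, 0.4451]
tool_rot: [179.9, -0.1, 76.3]
force: [0.3, -0.6, -1.8]
grip_width: 0.0359
grasp_force: 24.9
```

```bash
python3 - <<'E'
from h import *
print(go(.5825,-.065,148))
E
```

```text
('shift xy', array([-0.4522,  0.1399]), 'turn z rad', np.float64(-1.2514), 'z now', np.float64(0.44508657575946))
```

>>> send_rows(xyz=[[-0.02,0.0062,0],[-0.035,0.0108,0],[-0.04,0.0124,0],[-0.04,0.0124,0],[-0.04,0.0124,0],[-0.04,0.0124,0],[-0.04,0.0124,0],[-0.04,0.0124,0],[-0.04,0.0124,0],[-0.04,0.0124,0],[-0.035,0.0108,0],[-0.025,0.0077,0],[-0.0172,0.0052,0],[0,0,0]], rotation=[[0,0,0],[0,0,0],[0,0,0],[0,0,0],[0,0,0],[0,0,0],[0,0,0],[0,0,0],[0,0,0],[0,0,0],[0,0,0],[0,0,0],[0,0,0],[0,0,0]], jaw=[0,0,0,0,0,0,0,0,0,0,0,0,0,0])

```text
time_s: 26.55
tool_pos: [0.5817, -0.0685, 0.4416]
tool_rot: [-179.9, 0.1, 76.0]
force: [-0.0, -0.5, -1.0]
grip_width: 0.0358
grasp_force: 24.9
```

>>> send_rows(xyz=[[0,0,0],[0,0,0],[0,0,0],[0,0,0],[0,0,0],[0,0,0],[0,0,0],[0,0,0],[0,0,0],[0,0,0],[0,0,0]], rotation=[[0,0,-0.139],[0,0,-0.139],[0,0,-0.139],[0,0,-0.139],[0,0,-0.139],[0,0,-0.139],[0,0,-0.139],[0,0,-0.139],[0,0,-0.139],[0,0,0],[0,0,0]], jaw=[0,0,0,0,0,0,0,0,0,0,0])

```text
time_s: 27.65
tool_pos: [0.5824, -0.0637, 0.4424]
tool_rot: [-180.0, -0.1, 147.9]
force: [-0.4, -0.0, -1.5]
grip_width: 0.0361
grasp_force: 24.9
```

```bash
python3 - <<'E'
from h import *
print(go(.5825,-.065,148))
E
```

```text
('shift xy', array([-0.0008, -0.0011]), 'turn z rad', np.float64(-0.0021), 'z now', np.float64(0.4424454201059469))
```

>>> send_rows(xyz=[[-0.0008,-0.001,0.03],[0,0,0.03],[0,0,0.025],[0,0,0.01],[0,0,0.005],[0,0,0],[0,0,0]], rotation=[[0,0,-0.002],[0,0,0],[0,0,0],[0,0,0],[0,0,0],[0,0,0],[0,0,0]], jaw=[0,0,0,0,0,0,0])

```text
time_s: 28.35
tool_pos: [0.5832, -0.0662, 0.3447]
tool_rot: [179.9, 0.1, 148.1]
force: [-0.0, 0.1, -1.6]
grip_width: 0.0359
grasp_force: 24.9
```

>>> send_rows(xyz=[[0,0,0.005],[0,0,0.005],[0,0,0.005],[0,0,0],[0,0,0]], rotation=[[0,0,0],[0,0,0],[0,0,0],[0,0,0],[0,0,0]], jaw=[0,0,0,0,0])

```text
time_s: 28.85
tool_pos: [0.5826, -0.0662, 0.328]
tool_rot: [-180.0, -0.0, 148.1]
force: [0.6, -0.4, -0.7]
grip_width: 0.0359
grasp_force: 24.9
```

>>> send_rows(xyz=[[0.0005,0.0008,0.005],[0,0,0.006],[0,0,0.006],[0,0,0.005],[0,0,0],[0,0,0]], rotation=[[0,0,0],[0,0,0],[0,0,0],[0,0,0],[0,0,0],[0,0,0]], jaw=[0,0,0,0,0,0])

```text
time_s: 29.45
tool_pos: [0.5827, -0.0653, 0.3061]
tool_rot: [-180.0, -0.0, 148.1]
force: [0.1, 0.3, -2.7]
grip_width: 0.0357
grasp_force: 24.9
```

>>> send_rows(xyz=[[0,0,0.006],[0,0,0.006],[0,0,0.006],[0,0,0.006],[0,0,0.004],[0,0,0],[0,0,0]], rotation=[[0,0,0],[0,0,0],[0,0,0],[0,0,0],[0,0,0],[0,0,0],[0,0,0]], jaw=[0,0,0,0,0,0,0])

```text
time_s: 30.15
tool_pos: [0.5827, -0.0653, 0.2782]
tool_rot: [-180.0, 0.0, 148.1]
force: [0.0, -0.4, -1.2]
grip_width: 0.0358
grasp_force: 24.9
```

>>> send_rows(xyz=[[0,0,0.003],[0,0,0.003],[0,0,0.001],[0,0,0],[0,0,0]], rotation=[[0,0,0],[0,0,0],[0,0,0],[0,0,0],[0,0,0]], jaw=[0,0,0,0,0])

```text
time_s: 30.65
tool_pos: [0.5827, -0.0652, 0.2713]
tool_rot: [180.0, 0.0, 148.1]
force: [0.2, 0.1, -1.6]
grip_width: 0.0354
grasp_force: 24.9
```

>>> send_rows(xyz=[[0,0,0],[0,0,0],[0,0,0],[0,0,0],[0,0,0],[0,0,-0.01],[0,0,-0.03],[0,0,-0.04],[0,0,-0.04],[0,0,-0.04],[0,0,0],[0,0,0]], rotation=[[0,0,0],[0,0,0],[0,0,0],[0,0,0],[0,0,0],[0,0,0],[0,0,0],[0,0,0],[0,0,0],[0,0,0],[0,0,0],[0,0,0]], jaw=[1,1,1,1,1,1,1,1,1,1,1,1])

```text
time_s: 31.85
tool_pos: [0.5827, -0.0654, 0.4331]
tool_rot: [179.9, 0.1, 148.1]
force: [-0.7, 0.2, -1.0]
grip_width: 0.0874
grasp_force: 0.0
```

All three are seated and released at the heights expected. Next is the keeper: the knob is at about (0.593, 0.097), 144 mm from the pivot at (0.510, -0.020), so the bar points at about 54.5° and has to reach -32°. I'll grip the knob with the jaws closing tangentially.

>>> send_rows(xyz=[[0.0153,0.0287,0],[0.0153,0.0287,0],[0.0153,0.0287,0],[0.0153,0.0287,0],[0.0153,0.0287,0],[0,0,0],[0,0,0],[0,0,0],[0,0,0],[0,0,0],[0,0,0],[0,0,0],[0,0,0],[0,0,0],[0,0,0],[0,0,0],[0,0,0],[0,0,0],[0,0,0]], rotation=[[0,0,0],[0,0,0],[0,0,0],[0,0,0],[0,0,0],[0,0,0.136],[0,0,0.136],[0,0,0.136],[0,0,0.136],[0,0,0.136],[0,0,0.136],[0,0,0.136],[0,0,0.136],[0,0,0.136],[0,0,0.136],[0,0,0.136],[0,0,0.136],[0,0,0],[0,0,0]], jaw=[1,1,1,1,1,1,1,1,1,1,1,1,1,1,1,1,1,1,1])

```text
time_s: 33.75
tool_pos: [0.5933, 0.0971, 0.4302]
tool_rot: [-179.9, 0.1, 54.8]
force: [0.0, -0.0, -0.2]
grip_width: 0.0869
grasp_force: 0.0
```

```bash
python3 - <<'E'
from h import *
print(go(.5935,.097,54.5),env.get_obs()["qpos"].round(1))
c=dict(np.load("t3.npz")); t=c["image"]
# knob: dark blob on the white bar / board near (232,170)
g=cv2.cvtColor(t[160:182,222:244],cv2.COLOR_BGR2GRAY); m=(g<90).astype(np.uint8)
n,l,s,ct=cv2.connectedComponentsWithStats(m); print([(s[i].tolist(),np.round(ct[i]+[222,160],1)) for i in range(1,n)])
for i in range(1,n):
    print(np.round(ray(c,ct[i]+[222,160],.14),4))
E
```

```text
('shift xy', array([0.    , 0.0002]), 'turn z rad', np.float64(0.0048), 'z now', np.float64(0.43015719830636145)) [-32.2  12.2  24.   89.1  -5.   79.9 -43. ]
[([8, 9, 4, 5, 15], array([231.7, 171.3])), ([2, 17, 1, 1, 1], array([224., 177.]))]
[[0.5907 0.0993 0.14  ]]
[[0.5747 0.1221 0.14  ]]
```

>>> send_rows(xyz=[[0,-0.002,0.03],[0,0,0.03],[0,0,0.03],[0,0,0.02],[0,0,0.008],[0,0,0],[0,0,0],[0,0,0],[0,0,0],[0,0,0],[0,0,0],[0,0,0],[0,0,0],[0,0,0],[0,0,0],[0,0,0]], rotation=[[0,0,0],[0,0,0],[0,0,0],[0,0,0],[0,0,0],[0,0,0],[0,0,0],[0,0,0],[0,0,0],[0,0,0],[0,0,0],[0,0,0],[0,0,0],[0,0,0],[0,0,0],[0,0,0]], jaw=[1,1,1,1,1,1,1,0,0,0,0,0,0,0,0,0], newtons=40)

```text
time_s: 35.35
tool_pos: [0.5919, 0.0982, 0.3133]
tool_rot: [180.0, -0.0, 54.6]
force: [0.8, 0.0, 1.0]
grip_width: 0.0234
grasp_force: 0.0
```

>>> send_rows(xyz=[[0,0,0],[0,0,0],[0,0,0],[0,0,0]], rotation=[[0,0,0],[0,0,0],[0,0,0],[0,0,0]], jaw=[0,0,0,0])

```text
time_s: 35.75
tool_pos: [0.5919, 0.0983, 0.3133]
tool_rot: [-180.0, -0.0, 54.6]
force: [0.3, 0.0, -0.6]
grip_width: 0.0132
grasp_force: 40.0
```

>>> send_rows(xyz=[[-0.0002,0.0058,0],[-0.0005,0.0116,0],[-0.0005,0.0116,0],[0,0,0]], rotation=[[0,0,0.04],[0,0,0.08],[0,0,0.08],[0,0,0]], jaw=[0,0,0,0])

```text
time_s: 36.15
tool_pos: [0.6148, 0.0776, 0.3133]
tool_rot: [179.9, -0.0, 42.9]
force: [1.4, 0.4, 0.3]
grip_width: 0.0126
grasp_force: 40.0
```

>>> send_rows(xyz=[[-0.0005,0.0116,0],[-0.0005,0.0116,0],[-0.0005,0.0116,0],[-0.0005,0.0116,0],[-0.0005,0.0116,0],[-0.0005,0.0116,0],[-0.0005,0.0116,0],[-0.0005,0.0116,0],[-0.0005,0.0116,0],[-0.0005,0.0116,0],[-0.0005,0.0116,0],[-0.0005,0.0116,0],[0,0,0]], rotation=[[0,0,0.08],[0,0,0.08],[0,0,0.08],[0,0,0.08],[0,0,0.08],[0,0,0.08],[0,0,0.08],[0,0,0.08],[0,0,0.08],[0,0,0.08],[0,0,0.08],[0,0,0.08],[0,0,0]], jaw=[0,0,0,0,0,0,0,0,0,0,0,0,0])

```text
time_s: 37.45
tool_pos: [0.6487, -0.0521, 0.3133]
tool_rot: [179.9, 0.1, -12.0]
force: [-1.5, -0.4, 0.4]
grip_width: 0.0126
grasp_force: 40.0
```

>>> send_rows(xyz=[[-0.0002,0.0087,0],[-0.0002,0.0087,0],[-0.0002,0.0087,0],[-0.0001,0.0058,0],[0,0,0]], rotation=[[0,0,0.06],[0,0,0.06],[0,0,0.06],[0,0,0.04],[0,0,0]], jaw=[0,0,0,0,0])

```text
time_s: 37.95
tool_pos: [0.6394, -0.0798, 0.3133]
tool_rot: [-180.0, 0.1, -24.4]
force: [-3.1, 1.5, 2.1]
grip_width: 0.013
grasp_force: 40.0
```

>>> send_rows(xyz=[[-0.0001,0.0044,0],[-0.0001,0.0044,0],[0,0.0044,0],[0,0,0]], rotation=[[0,0,0.03],[0,0,0.03],[0,0,0.03],[0,0,0]], jaw=[0,0,0,0])

```text
time_s: 38.35
tool_pos: [0.6325, -0.0936, 0.3132]
tool_rot: [179.9, 0.1, -29.8]
force: [-5.4, 0.7, 3.1]
grip_width: 0.013
grasp_force: 40.0
```

>>> send_rows(xyz=[[-0.0005,0.002,0],[-0.0005,0.002,0],[0,0,0]], rotation=[[0,0,0.014],[0,0,0.014],[0,0,0]], jaw=[0,0,0])

```text
time_s: 38.65
tool_pos: [0.6304, -0.0962, 0.3132]
tool_rot: [180.0, -0.0, -31.3]
force: [-3.3, 1.3, 2.9]
grip_width: 0.0129
grasp_force: 40.0
```

>>> send_rows(xyz=[[0,0.002,0],[0,0.001,0],[0,0,0]], rotation=[[0,0,0],[0,0,0],[0,0,0]], jaw=[0,0,0])

```text
time_s: 38.95
tool_pos: [0.6298, -0.0969, 0.3133]
tool_rot: [-179.9, -0.1, -31.2]
force: [1.4, 5.0, -0.7]
grip_width: 0.0131
grasp_force: 40.0
```

>>> send_rows(xyz=[[0,0.002,0],[0,0.002,0],[0,0,0],[0,0,0]], rotation=[[0,0,0],[0,0,0],[0,0,0],[0,0,0]], jaw=[0,0,0,0])

```text
time_s: 39.35
tool_pos: [0.6291, -0.0976, 0.3133]
tool_rot: [-179.6, -0.1, -31.0]
force: [4.9, 9.6, -2.6]
grip_width: 0.013
grasp_force: 40.0
```

>>> send_rows(xyz=[[0,0.002,0],[0,0.002,0],[0,0,0],[0,0,0]], rotation=[[0,0,0],[0,0,0],[0,0,0],[0,0,0]], jaw=[0,0,0,0])

```text
time_s: 39.75
tool_pos: [0.6284, -0.0983, 0.3134]
tool_rot: [-179.4, -0.2, -30.9]
force: [10.2, 12.7, -4.5]
grip_width: 0.013
grasp_force: 40.1
```

At -30° the detent pulled the knob forward, and after that the resistance rose firmly, so it looks clicked and against the stop. I'll ease off, release, back away and check.

>>> send_rows(xyz=[[0,-0.003,0],[0,0,0],[0,0,0],[0,0,0],[0,0,0],[0,0,0],[0,0,-0.01],[0,0,-0.03],[0,0,-0.04],[0,0,-0.04],[0,0,0]], rotation=[[0,0,0],[0,0,0],[0,0,0],[0,0,0],[0,0,0],[0,0,0],[0,0,0],[0,0,0],[0,0,0],[0,0,0],[0,0,0]], jaw=[0,0.4,0.4,0.4,0.4,0.4,0.4,0.4,0.4,0.4,0.4])

```text
time_s: 40.85
tool_pos: [0.6276, -0.1038, 0.4406]
tool_rot: [-179.7, -0.6, -31.3]
force: [0.1, -0.6, -0.1]
grip_width: 0.0351
grasp_force: 0.0
```

>>> send_rows(xyz=[[-0.01,-0.035,0],[-0.01,-0.04,0],[-0.01,-0.04,0],[-0.01,-0.04,0],[-0.01,-0.04,0],[-0.01,-0.04,0],[-0.01,-0.03,0],[0,0,0],[0,0,0]], rotation=[[0,0,0],[0,0,0],[0,0,0],[0,0,0],[0,0,0],[0,0,0],[0,0,0],[0,0,0],[0,0,0]], jaw=[0.4,0.4,0.4,0.4,0.4,0.4,0.4,0.4,0.4])

```text
time_s: 41.75
tool_pos: [0.7042, 0.1615, 0.4328]
tool_rot: [179.9, -0.0, -31.2]
force: [0.4, -0.5, -0.4]
grip_width: 0.0351
grasp_force: 0.0
```

```bash
python3 - <<'E'
from h import *
c=env.read_camera("top"); s=env.read_camera("scene"); np.savez("t4.npz",**c)
a=cv2.resize(c["image"][140:215,250:320],None,fx=8,fy=8,interpolation=cv2.INTER_CUBIC)
b=cv2.resize(c["image"],(240,180)); d=cv2.resize(s["image"],(240,180)); e=cv2.resize(s["image"][170:245,255:325],(240,240),interpolation=cv2.INTER_CUBIC)
cv2.imwrite("pics/end.png",np.hstack([a,np.vstack([b,d,e])]))
# bar centre line: bright pixels
g=c["image"][150:205,262:312].min(2); m=(g>205).astype(np.uint8)
n,l,st,ct=cv2.connectedComponentsWithStats(m); i=1+np.argmax(st[1:,4]); ys,xs=np.nonzero(l==i)
P=ray(c,np.c_[xs+262,ys+150],.122)[:,:2].astype(np.float32); vx,vy,x0,y0=cv2.fitLine(P,cv2.DIST_HUBER,0,.01,.01).ravel()
print(st[i],"bar angle",np.degrees(np.arctan2(vy,vx)),x0,y0, np.ptp(P@np.array([-vy,vx])))
E
```

```text
[ 13   9  21  37 149] bar angle -30.7721 0.57037735 -0.05785466 0.013834685
```

View pics/end.png

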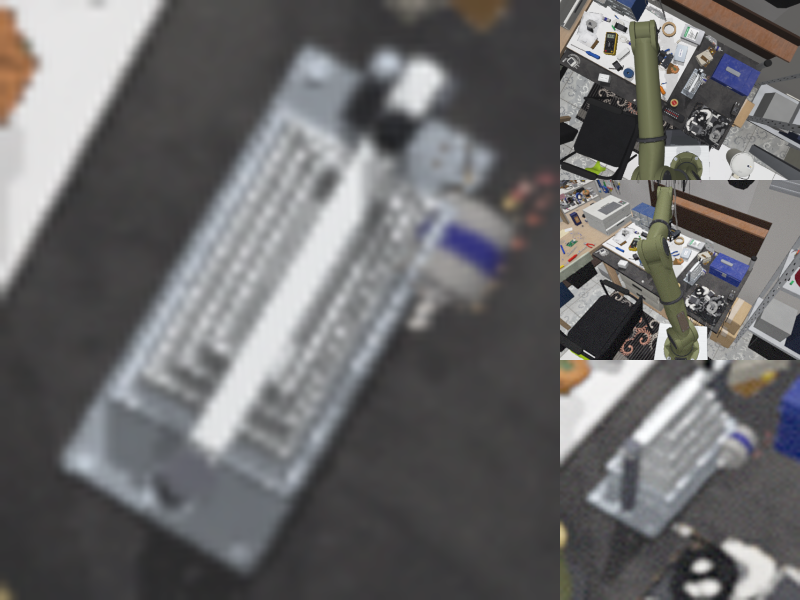

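The top view shows the three trays nested, with the bar over them from (210,440) to (420,80) in the crop. The bar measures -30.8° against -32° for the carrier, too close to the 2° limit, so I'll check the angle better using circle geometry.

```bash
python3 - <<'E'
from h import *
from scipy.optimize import least_squares
P=np.array([(.5919,.0983),(.6148,.0776),(.6487,-.0521),(.6394,-.0798),(.6325,-.0936),(.6304,-.0962)])
for r in (.145,None):
    f=lambda v:np.hypot(*(P-v[:2]).T)-(r or v[2])
    s=least_squares(f,[.51,-.02,.145]).x; print("pivot",s.round(4),"angles",np.degrees(np.arctan2(*(P-s[:2]).T[::-1])).round(1))
c=dict(np.load("t4.npz")); t3=dict(np.load("t3.npz"))
d=np.array([.848,-.53])
# knob blob now, base-plate long edges
g=cv2.cvtColor(c["image"],cv2.COLOR_BGR2GRAY)
m=(g[150:162,294:304]<75).astype(np.uint8); n,l,st,ct=cv2.connectedComponentsWithStats(m)
for i in range(1,n): print(st[i].tolist(),ray(c,ct[i]+[294,150],.14).round(4))
# bar edges by Scharr gradient: left/right half-max crossings of the white bar at rows along it
gg=g.astype(np.float32); A=np.array([276.3,194.5]); B=np.array([295.,160.]); u=(B-A)/np.linalg.norm(B-A); nn=np.array([-u[1],u[0]])
pts=[]
for k in np.linspace(.1,.9,30):
    s=np.arange(-3.5,3.51,.1); q=A+k*(B-A)+s[:,None]*nn
    v=cv2.remap(gg,q[:,:1].astype(np.float32),q[:,1:].astype(np.float32),cv2.INTER_LINEAR).ravel()
    w=np.clip(v-195,0,None); pts.append((q*w[:,None]).sum(0)/w.sum())
W=ray(c,np.array(pts),.122)[:,:2].astype(np.float32); vx,vy,x,y=cv2.fitLine(W,cv2.DIST_HUBER,0,.01,.01).ravel(); print("bar",np.degrees(np.arctan2(vy,vx)),x,y)
E
```

```text
pivot [ 0.5074 -0.0197  0.145 ] angles [ 54.4  42.2 -12.9 -24.5 -30.6 -31.9]
pivot [ 0.5066 -0.0199  0.1457] angles [ 54.2  42.  -12.8 -24.3 -30.4 -31.7]
[0, 0, 8, 9, 40] [[ 0.6367 -0.0924  0.14  ]]
bar -31.623152 0.5794586 -0.06410406
```

Both measures agree: the bar is at -31.6° to -31.9° against the carrier's -32°, so it is shut against the stop. Handing in.

```bash
python3 -c "
from cell import env
print(env.sign_off())"
```

```text
the job is handed in; nothing more can be done
None
```

I nested the three trays in the carrier, shut the keeper bar past its detent against its stop, and handed the job in at about 42 s; the sign-off call returned no verdict.

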